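# Switch on the cup warmer under the mug

### The arm

A 7-joint arm with a two-finger parallel gripper is mounted at the origin on a cart in front of the work surface, level with it; the furniture and walls round the work are solid. World frame = base frame: x ahead of the robot, y to its left, z up, the work surface at z = 0. Lengths are in m, angles in rad, forces in N, time in s.
With the tool pointing down it reaches from about 0.425 to 0.875 m from the base axis. Payload 4.7 kg.
Tool frame: the origin (TCP) lies on the centre line of the jaws, within the pads' length; the fingertips stand ctrl.tcp_to_tips ahead of it and the grasp point (between the pads) lies 2 mm behind it (ctrl.tcp_to_tips is the distance from the TCP to the fingertips, in m); z points along the fingers, y is the line along which they close (so a half turn about z gives the same grasp; the last joint's range is limited). The gripper opens to 87 mm and grips with 3 to 60 N. Pads are 19 mm wide; open, the fingers measure 117 mm over their backs; the gripper's body (75 mm by 190 mm) begins 51 mm behind the grasp point.
Start: joints at [-1.251, 0.321, -0.07, 1.45, 0.023, 1.371, -0.057], TCP at [0.196, 0.62, 0.24] pointing down, gripper open.
Joint ranges: [-2.86, 2.86], [-0.3, 2.09], [-1.38, 1.24], [0.06, 2.45], [-1.56, 4.7], [0.09, 2.05], [-2.69, 2.69]. Speed limits (rad/s): [2.57, 2.57, 3.14, 3.14, 3.14, 3.14, 3.14].

### API

Orientations are given as a rotation vector (axis times angle).
In Python, from bench import ctrl, optics, close_job gives the robot as it stands.
- The arm moves only by the shell command python3 -m inch 'ROWS' [OPENING] [FORCE]. ROWS is JSON, a list of rows, each a list of 2 entries, a list of its own where there are three numbers: the shift along the tool's x, y, z in mm, then the turn, a rotation vector about the tool's x, y, z in degrees. In form: [[[x, y, z], [ax, ay, az]], ...]. A call has exactly 10 rows; each row shifts and turns the commanded pose from where the row before left it, along the tool's axes as they then stand; what a row does not reach is not made up. A row lasts 1/10 s, in which the tool goes at most 50 mm and 8.59 degrees, less where a joint would pass 70% of its speed; a pose out of reach is approached as far as the arm can. A call is refused whole if a number of a shift passes 50 or a number of a turn 8.59, either way. A call with a gripper value outside its range is refused whole. OPENING is the closure, from 0 (fully open) to 1 (shut), set as the call begins (- or left out, the last holds). The fingers move at their own pace and stop on an object; FORCE is the grip in N (left out, the last holds). Time passes only in rows, so rows that do not move let the fingers close, or fill a call up. It gives the time, the measured TCP pose, the force and the opening at its end, in the units of the state.
- ctrl.get_state(): the state, without advancing time (a new reading comes with each control period).
- optics.get_image(name): name is "scene" or "top"; returns a dict with "image" (384x512x3 uint8, red, green, blue), "fx", "fy", "cx", "cy" (pixels), "R" (3x3) and "t" (3): a world point X has camera coordinates R X + t. Camera axes: x right, y down, z forward; pixel columns grow to the right and rows downward; lengths in m; the calibration is good to about 2 mm. A picture is of the moment at which its call begins. There is no depth.
- close_job(): hands the job in, once; it reports no verdict.
The state is a dict: "time": time; "joint_positions": joint angles; "qd": joint speeds; "joint_torque": joint torques, N m; "position": TCP position; "tool_rot": TCP orientation; "ft_force": force on the tool from outside, world axes, zero at the start; "torque": the same for the moment, N m; "grip_width": opening from 0.0 (shut) to 1.0 (fully open).
Only numpy, scipy, OpenCV 4.12 (cv2) and the standard library are available. Lean on these libraries where they do the work, as an engineer would, in place of code of your own. Each camera call takes 0.05 s, during which the arm holds its last target. There are 200 camera calls.

### The job

Get the cup warmer going under the mug, using only the fingertips: tip the main rocker on its front panel over to the other side (its end nearest the robot goes down), then press the round key fully in, and after that the bar-shaped key fully in. Leave the square key up, do not pick up or shift the mug or the other things standing around, and finish with the hand clear.

Things in the scene. Friction and masses are not known exactly. Their poses are not given: they have to be found in the camera images.
- warmer: low grey cup warmer fixed to the worktop, 260 (its x) by 210 (y) by 35 mm; origin centred under it on the worktop; x points from the key panel (robot side) to the back, z up. Mug on a round steel plate centred at x = +48 mm. On the front panel (35 mm above the worktop) the rocker and three black keys stand in a row along y at x = -95 mm, 50 mm apart, in an order that varies.
- rocker (a joint): black main rocker on the front panel, 45 mm long along the warmer's x, 24 mm wide, hinged at its middle 4 mm above the panel. Value is its tilt in rad: about -0.25 = off (end nearest the robot up), +0.25 = on (end nearest the robot down, at the stop). Friction of about 0.035 N m (2 to 3 N at the end) keeps it where it is left.
- rocker_front (a point): point on top of the rocker, 15 mm from its hinge toward the end nearest the robot: the place to push down (it travels down about 7.5 mm from off to on); moves with the rocker
- round_key (a joint): the round key, 28 mm across; value is how far it is pressed in m: 0 up, 0.006 fully in. Slides straight down 6 mm against about 3 N of friction to a stop; no spring, it stays where pushed. Its top is 44 mm above the worktop when up, 38 mm when fully in (9 and 3 mm above the panel).
- round_key_top (a point): centre of the round key's top face; moves with the key
- bar_key (a joint): the bar-shaped key, 36 mm long along the warmer's y and 12 mm wide; 0 up, 0.006 m fully in; slides like the round key
- bar_key_top (a point): centre of the bar key's top face; moves with the key
- square_key (a joint): the square key, 22 by 22 mm, to be left up; 0 up, 0.006 m fully in; slides like the round key
- square_key_top (a point): centre of the square key's top face; moves with the key
- mug_2: loose cream mug with yellow stripes, 86 mm across and 101 mm tall, standing on the warmer's steel plate with its handle to the back; origin at underside height, 18 mm from the axis of its bowl toward the handle
- tin_3: loose flat tin, 86 mm across, 40 mm tall, left of the warmer; origin at the centre of its underside
- glass_3: loose clear tumbler, 76 mm across, 86 mm tall, left of the warmer and farther back; origin at the centre of its underside
- jar_1: loose jam jar with a metal lid, 61 mm across, 95 mm tall, right of the warmer toward the back; origin at the centre of its underside
- lemon_1: loose lemon, 78 by 55 by 56 mm, right of the warmer; origin under its middle
Not all that is in view belongs to the job. What is shaped like the mug_2 but blue or turquoise is not meant.

How it is judged:
By the outcome, as a careful person would: the job done as asked, in the order asked, and still so for the second after the job is handed in, with the robot touching nothing.
It also fails if it takes over 42 s, if anything falls off the work surface, if the arm or the gripper's body presses on something with over 40 N, if the wrist force passes 120 N, or if a joint passes its speed limit or range.

## Working session

There is one attempt and no reset: what is moved stays moved. The work goes in short steps, Python scripts to look and compute and a shell command to move; the robot and the scene stay as the last step left them, time stands still between calls to the robot, and variables do not carry over. Pictures are saved under pics/ and viewed, on a budget of 10 in all, crops included, one or two more only if the job needs it, and the job is handed in when it is done.

```bash
mkdir -p pics; python3 - <<'E'
from bench import ctrl, optics
import cv2,numpy as np,pickle
s=ctrl.get_state();print(s["time"],s["position"],s["tool_rot"],s["grip_width"],ctrl.tcp_to_tips)
d={}
for n in("scene","top"):
    o=optics.get_image(n);d[n]=o
    print(n,o["fx"],o["fy"],o["cx"],o["cy"],np.round(o["R"],3).tolist(),np.round(o["t"],3).tolist())
    cv2.imwrite(f"pics/{n}0.png",cv2.resize(o["image"][:,:,::-1],(800,600),interpolation=cv2.INTER_CUBIC))
pickle.dump(d,open("cams.pkl","wb"))
E
```

```text
0.0 [0.195569   0.61933378 0.23845195] [-4.78408829e-01 -3.10474805e+00  2.98667915e-03] 1.0001229103046054 0.017
scene 379.70968114890877 379.70968114890877 252.34362959933856 191.56527266808894 [[-0.878, -0.479, -0.018], [-0.335, 0.64, -0.692], [0.343, -0.601, -0.722]] [0.413, 0.324, 0.844]
top 402.18439644953105 402.18439644953105 261.96447694219194 193.76386618819657 [[-0.023, -1.0, -0.02], [-0.996, 0.025, -0.09], [0.091, 0.018, -0.996]] [-0.115, 0.548, 1.152]
```

View pics/top0.png

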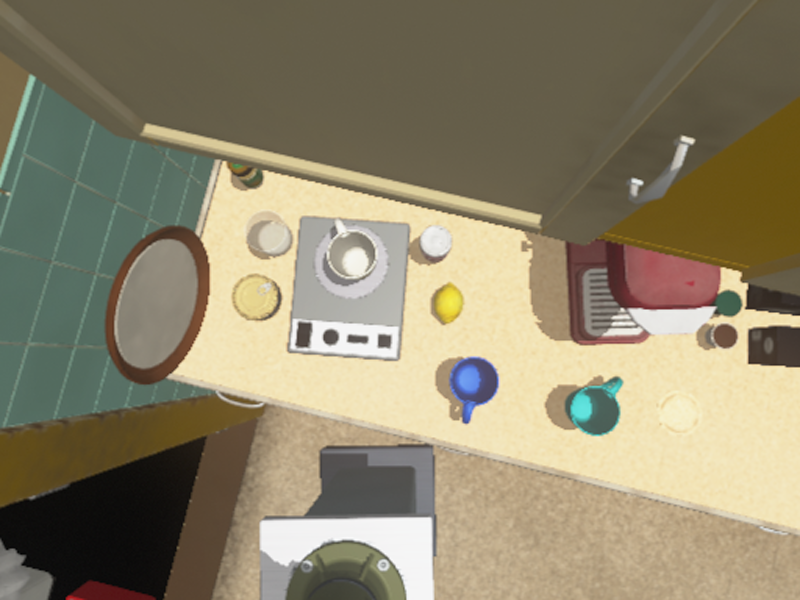

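View pics/scene0.png

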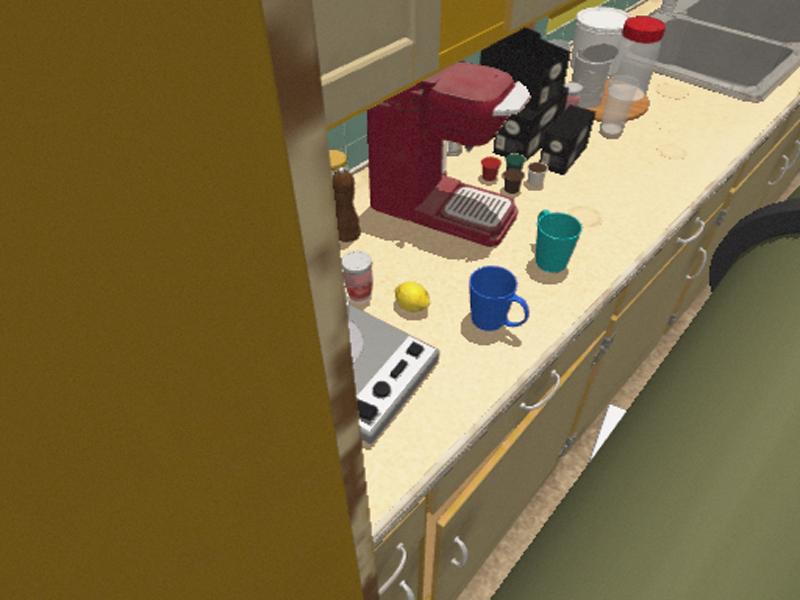

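View crops.

The keys in the top picture (800 px) from left to right are the rocker (303,335), round key (330,338), bar key (358,340) and square key (384,341). The only lookalikes are the blue mug (473,385) and the turquoise mug (594,408), neither involved. There is also tall furniture on the left that may block the path, so I'll check that and the keys up close.

```bash
python3 - <<'E'
import cv2,pickle,numpy as np
d=pickle.load(open("cams.pkl","rb"))
t=d["top"]["image"][:,:,::-1]
a=cv2.resize(t[195:235,180:264],None,fx=9.5,fy=9.5,interpolation=cv2.INTER_CUBIC) 
cv2.imwrite("pics/keys.png",a);print(a.shape)
b=t[200:384,0:240];b=np.clip(b.astype(float)*1.0,0,255);b=(255*(b/255)**.5).astype(np.uint8)
cv2.imwrite("pics/left.png",cv2.resize(b,None,fx=3.2,fy=3.2,interpolation=cv2.INTER_CUBIC))
E
```

```text
(380, 798, 3)
```

View pics/keys.png

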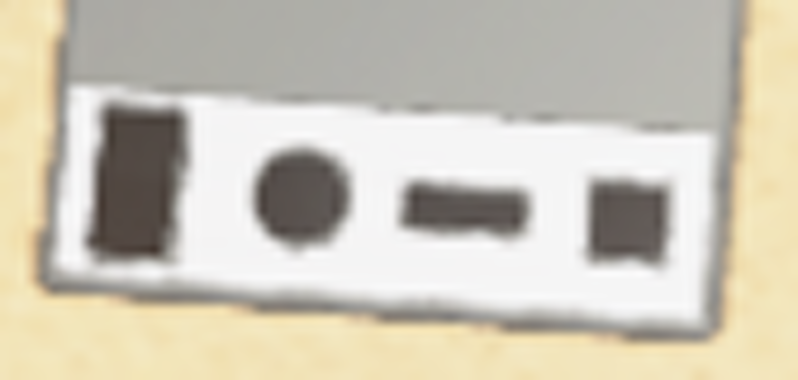

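View pics/left.png

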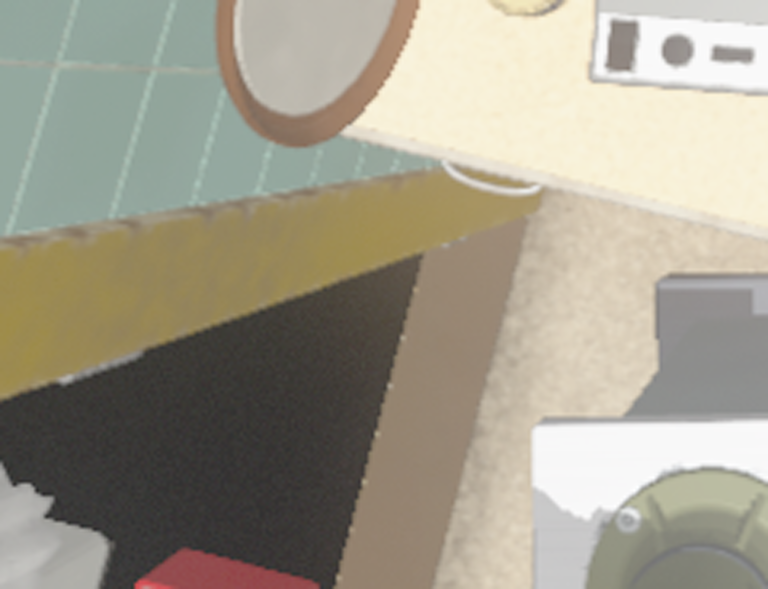

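The close crop confirms the order: rocker (137,182), round (302,197), bar (465,209), square (629,222). The left crop shows that the hand starts inside a dark opening beyond a yellow jamb. I therefore have to pull straight out toward the base before swinging. Next come the key positions, with a first retract and rise at the same time.

```bash
cat > h.py <<'E'
import numpy as np
from scipy.spatial.transform import Rotation as Ro
def ray(o,u,v,z):
    R=np.array(o["R"]);t=np.array(o["t"]);C=-R.T@t
    w=R.T@np.array([(u-o["cx"])/o["fx"],(v-o["cy"])/o["fy"],1]);return C+w*(z-C[2])/w[2]
def st():
    from bench import ctrl
    s=ctrl.get_state();p=np.array(s["position"]);R=Ro.from_rotvec(s["tool_rot"])
    print("t",s["time"],"p",p.round(4),"x",R.as_matrix()[:,0].round(3),"y",R.as_matrix()[:,1].round(3),"z",R.as_matrix()[:,2].round(3),"q",np.round(s["joint_positions"],2),"F",np.round(s["ft_force"],1),s["grip_width"])
    return p,R
E
python3 - <<'E'
from h import *
import pickle
d=pickle.load(open("cams.pkl","rb"));o=d["top"]
P=[]
for n,u,v,z in(("rock",137,182,.041),("round",302,197,.044),("bar",465,209,.044),("sq",629,222,.044)):
    p=ray(o,(u+.5)/9.5-.5+180,(v+.5)/9.5-.5+195,z);P.append(p);print(n,p.round(4))
P=np.array(P);e=P[0]-P[3];e/=np.linalg.norm(e);print("warmer y",e.round(3),np.linalg.norm(np.diff(P,axis=0),axis=1), "yaw deg",np.degrees(np.arctan2(-e[0],e[1])))
for n,u,v in(("jambU",0,238),("jambL",0,400),("jU2",440,170),("jL2",540,205)):
    for z in (0,.3): print(n,z,ray(o,u/3.2,200+v/3.2,z).round(3))
st()
E
python3 -m inch '[[[0,-10,-10],[0,0,0]],[[0,-20,-15],[0,0,0]],[[0,-20,-20],[0,0,0]],[[0,-20,-20],[0,0,0]],[[0,-20,-20],[0,0,0]],[[0,-20,-20],[0,0,0]],[[0,-20,-20],[0,0,0]],[[0,-20,-10],[0,0,0]],[[0,0,0],[0,0,0]],[[0,0,0],[0,0,0]]]' 1 10
python3 -c "from h import *;st()"
```

```text
rock [0.4907 0.0681 0.041 ]
round [0.4848 0.0176 0.044 ]
bar [ 0.4801 -0.0316  0.044 ]
sq [ 0.475  -0.0809  0.044 ]
warmer y [ 0.105  0.994 -0.02 ] [0.05088735 0.04941573 0.04962781] yaw deg -6.023351500800357
jambU 0 [0.326 0.655 0.   ]
jambU 0.3 [0.355 0.453 0.3  ]
jambL 0 [0.18  0.649 0.   ]
jambL 0.3 [0.245 0.449 0.3  ]
jU2 0 [0.38  0.244 0.   ]
jU2 0.3 [0.395 0.145 0.3  ]
jL2 0 [0.346 0.152 0.   ]
jL2 0.3 [0.369 0.076 0.3  ]
t 0.1 p [0.1956 0.6194 0.2386] x [-0.954  0.301 -0.   ] y [ 0.301  0.954 -0.002] z [-0.    -0.002 -1.   ] q [-1.25  0.32 -0.07  1.45  0.02  1.37 -0.06] F [ 0.5 -0.2 -0.5] 1.0029739677526863
time: 1.1
position: [0.1505, 0.4766, 0.3751]
tool_rot: [0.478, 3.105, 0.003]
ft_force: [-0.2, 0.8, -0.4]
grip_width: 0.173
t 1.1 p [0.1505 0.4766 0.3751] x [-0.954  0.301 -0.   ] y [0.301 0.954 0.002] z [ 0.001  0.002 -1.   ] q [-1.24 -0.03 -0.08  1.58 -0.    1.59 -0.05] F [-0.2  0.8 -0.4] 0.17255314110688544
```

```bash
python3 -m inch '[[[0,-10,0],[0,0,0]],[[0,-20,0],[0,0,0]],[[0,-20,0],[0,0,0]],[[0,-20,0],[0,0,0]],[[0,-20,0],[0,0,0]],[[0,-20,0],[0,0,0]],[[0,-20,0],[0,0,0]],[[0,-20,0],[0,0,0]],[[0,0,0],[0,0,0]],[[0,0,0],[0,0,0]]]'
python3 - <<'E'
from h import *
from bench import optics
import cv2
st()
a=[cv2.resize(optics.get_image(n)["image"][:,:,::-1],(400,300),interpolation=cv2.INTER_AREA) for n in("top","scene")]
cv2.imwrite("pics/m1.png",cv2.resize(cv2.hconcat(a),(800,300)))
E
```

```text
time: 2.1
position: [0.1107, 0.3504, 0.3756]
tool_rot: [-0.478, -3.102, 0.025]
ft_force: [-0.2, -0.8, 0.6]
grip_width: 0.009
t 2.1 p [0.1107 0.3504 0.3756] x [-0.954  0.301  0.   ] y [ 0.301  0.954 -0.016] z [-0.005 -0.015 -1.   ] q [-1.17 -0.3  -0.12  1.81 -0.04  1.65 -0.03] F [-0.2 -0.8  0.6] 0.009365023161421134
```

View pics/m1.png

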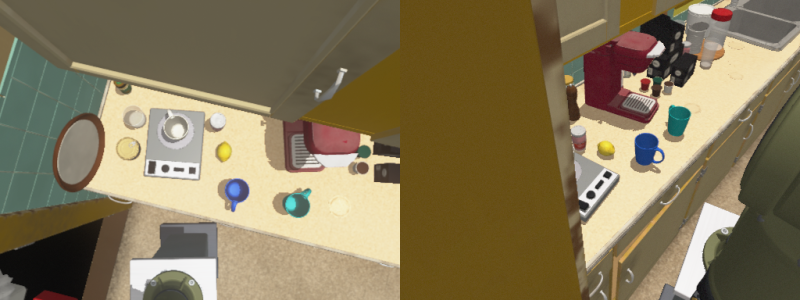

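```bash
python3 -m inch '[[[0,-5,10],[0,0,0]],[[0,-10,15],[0,0,0]],[[0,-10,15],[0,0,0]],[[0,-10,15],[0,0,0]],[[0,-10,15],[0,0,0]],[[0,-10,15],[0,0,0]],[[0,-10,15],[0,0,0]],[[0,0,0],[0,0,0]],[[0,0,0],[0,0,0]],[[0,0,0],[0,0,0]]]'
python3 -c "from h import *;st()"
```

```text
time: 3.2
position: [0.1045, 0.331, 0.2763]
tool_rot: [-0.477, -3.094, 0.097]
ft_force: [0.5, 1.0, 0.1]
grip_width: 0.006
t 3.2 p [0.1045 0.331  0.2763] x [-0.954  0.301  0.   ] y [ 0.3    0.952 -0.062] z [-0.019 -0.059 -0.998] q [-1.15 -0.3  -0.15  2.   -0.04  1.5  -0.02] F [0.5 1.  0.1] 0.0055326438946177005
```

```bash
python3 -m inch '[[[0,0,0],[0,0,-5]],[[0,0,0],[0,0,-8.5]],[[0,0,0],[0,0,-8.5]],[[0,0,0],[0,0,-8.5]],[[0,0,0],[0,0,-8.5]],[[0,0,0],[0,0,-8.5]],[[0,0,0],[0,0,-8.5]],[[0,0,0],[0,0,-8.5]],[[0,0,0],[0,0,-8.5]],[[0,0,0],[0,0,-5]]]'
python3 -c "from h import *;st()"
```

```text
time: 4.2
position: [0.1046, 0.3311, 0.2765]
tool_rot: [1.565, -2.67, 0.064]
ft_force: [-0.9, -0.9, -0.6]
grip_width: 0.007
t 4.2 p [0.1046 0.3311 0.2765] x [-0.488 -0.871  0.061] y [-0.873  0.488 -0.012] z [-0.019 -0.059 -0.998] q [-1.22 -0.3  -0.1   2.01 -0.03  1.5   1.33] F [-0.9 -0.9 -0.6] 0.00703931973356794
```

```bash
python3 -m inch '[[[-1.4,-9,0],[0,0,1.5]],[[-2.8,-18,0],[0,0,3]],[[-2.8,-18,0],[0,0,3]],[[-2.8,-18,0],[0,0,3]],[[-2.8,-18,0],[0,0,3]],[[-2.8,-18,0],[0,0,3]],[[-2.8,-18,0],[0,0,3]],[[-2.8,-18,0],[0,0,3]],[[-2.8,-18,0],[0,0,3]],[[-1.4,-9,0],[0,0,1.5]]]'
python3 - <<'E'
from h import *
from bench import optics
import cv2
st()
a=[cv2.resize(optics.get_image(n)["image"][:,:,::-1],(400,300),interpolation=cv2.INTER_AREA) for n in("top","scene")]
cv2.imwrite("pics/m2.png",cv2.hconcat(a))
E
```

```text
time: 5.2
position: [0.2453, 0.2465, 0.2785]
tool_rot: [0.888, -2.972, 0.086]
ft_force: [-0.1, 0.2, 0.6]
grip_width: 0.001
t 5.2 p [0.2453 0.2465 0.2785] x [-0.835 -0.547  0.053] y [-0.549  0.835 -0.042] z [-0.021 -0.064 -0.998] q [-0.72 -0.3  -0.13  2.   -0.01  1.5   1.31] F [-0.1  0.2  0.6] 0.0014233067670886492
```

View pics/m2.png

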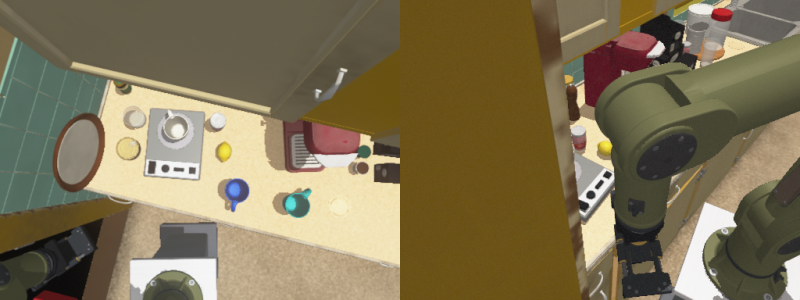

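```bash
python3 -m inch '[[[-2.2,-14,0],[0,0,2]],[[-4.5,-27,0],[0,0,4.4]],[[-4.5,-27,0],[0,0,4.4]],[[-4.5,-27,0],[0,0,4.4]],[[-4.5,-27,0],[0,0,4.4]],[[-4.5,-27,0],[0,0,4.4]],[[-4.5,-27,0],[0,0,4.4]],[[-4.5,-27,0],[0,0,4.4]],[[-4.5,-27,0],[0,0,4.4]],[[-2.2,-14,0],[0,0,2]]]'
cat >> h.py <<'E'
ROCK=np.array([.4907,.0681]);RND=np.array([.4848,.0176]);BAR=np.array([.4801,-.0316])
WX=np.array([.9945,-.105,0]);WY=np.array([.105,.9945,0])
def goto(xy,ztip):
    "tool-frame mm and rotvec deg to bring fingertips (tool down, tool y = warmer y) over xy"
    p,R=st();x=-WX;T=np.stack([x,WY,[0,0,-1.]],1)
    g=np.array([*xy,ztip+.017]);M=R.as_matrix()
    print("shift mm now-frame",(M.T@(g-p)*1e3).round(1),"after-turn frame",(T.T@(g-p)*1e3).round(1),"turn deg",np.degrees((R.inv()*Ro.from_matrix(T)).as_rotvec()).round(2))
E
python3 -c "
from h import *
goto(ROCK[:2]-.016*WX[:2],.10)"
```

```text
time: 6.3
position: [0.356, 0.0308, 0.2892]
tool_rot: [-0.16, -3.11, 0.109]
ft_force: [0.7, -0.0, 0.6]
grip_width: 0.004
t 6.3 p [0.356  0.0308 0.2892] x [-0.994  0.103  0.022] y [ 0.102  0.992 -0.071] z [-0.029 -0.068 -0.997] q [-0.05 -0.3  -0.14  1.98  0.02  1.5   1.29] F [ 0.7 -0.   0.6] 0.004477434287235465
shift mm now-frame [-117.8   62.9  165.7] after-turn frame [-114.    51.2  172.2] turn deg [-4.06 -1.24  0.14]
```

```bash
python3 -m inch '[[[-15,5,0],[-1,-0.3,0]],[[-20,8,10],[-1,-0.3,0]],[[-20,8,20],[-1,-0.3,0]],[[-20,8,30],[-1,-0.3,0]],[[-20,8,30],[0,0,0]],[[-15,8,30],[0,0,0]],[[-5,8,30],[0,0,0]],[[0,0,20],[0,0,0]],[[0,0,0],[0,0,0]],[[0,0,0],[0,0,0]]]'
python3 - <<'E'
from h import *
from bench import optics
import cv2
goto(ROCK-.016*WX[:2],.055)
o=optics.get_image("top");s=optics.get_image("scene")
a=cv2.resize(o["image"][170:260,150:290,::-1],(700,450),interpolation=cv2.INTER_CUBIC)
cv2.imwrite("pics/c1.png",a)
# project fingertip and targets into top crop
p,R=st();tip=p+R.as_matrix()[:,2]*.017
for X in(tip,np.array([*(ROCK-.016*WX[:2]),.047])):
    c=np.array(o["R"])@X+o["t"];print(((o["fx"]*c[0]/c[2]+o["cx"]-150)*5).round(),((o["fy"]*c[1]/c[2]+o["cy"]-170)*5).round())
b=cv2.resize(s["image"][180:320,190:330,::-1],(600,600),interpolation=cv2.INTER_CUBIC);cv2.imwrite("pics/c2.png",b)
E
```

```text
time: 7.3
position: [0.4746, 0.0725, 0.1167]
tool_rot: [-0.154, -3.136, 0.001]
ft_force: [-0.3, -0.3, 0.6]
grip_width: 0.007
t 7.3 p [0.4746 0.0725 0.1167] x [-0.995  0.098  0.002] y [ 0.098  0.995 -0.001] z [-0.002 -0.    -1.   ] q [-0.07  0.07 -0.14  2.    0.01  1.07  1.26] F [-0.3 -0.3  0.6] 0.007127605807525033
shift mm now-frame [-0.5 -2.7 44.7] after-turn frame [-0.5 -2.7 44.7] turn deg [-0.03 -0.11  0.41]
t 7.4 p [0.4755 0.072  0.118 ] x [-0.995  0.099 -0.001] y [ 0.099  0.995 -0.   ] z [ 0.001 -0.    -1.   ] q [-0.07  0.07 -0.14  2.    0.01  1.07  1.26] F [ 0.3 -0.1  0. ] 0.006709961386695603
192.0 242.0
215.0 246.0
```

View pics/c1.png

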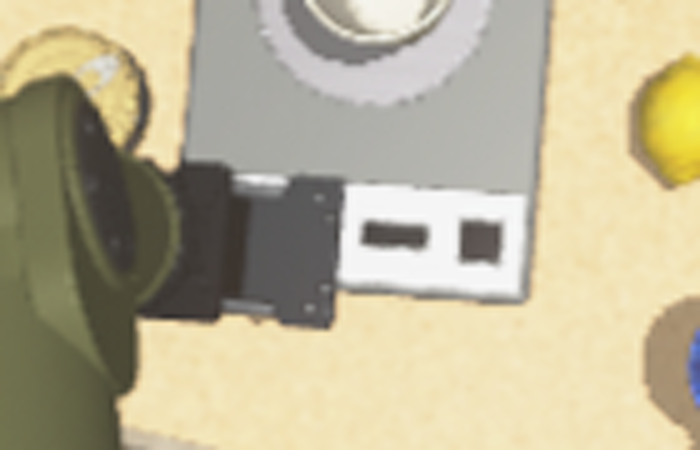

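View pics/c2.png

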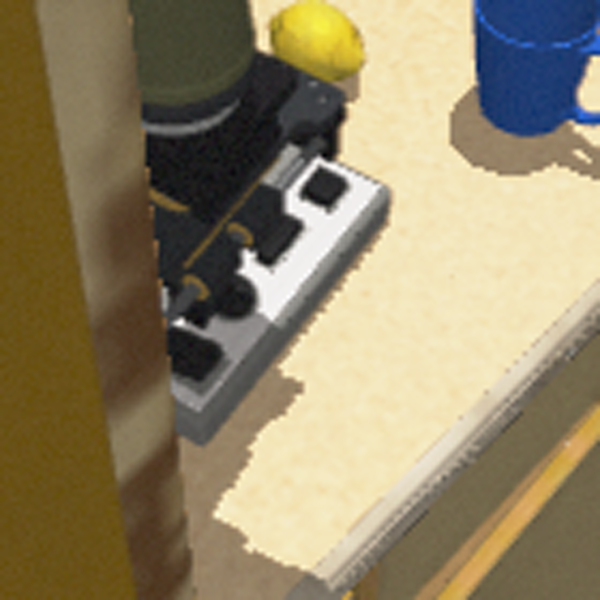

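```bash
python3 -m inch '[[[2.5,-2.7,8],[0,0,0]],[[0,0,15],[0,0,0]],[[0,0,15],[0,0,0]],[[0,0,5],[0,0,0]],[[0,0,3],[0,0,0]],[[0,0,3],[0,0,0]],[[0,0,3],[0,0,0]],[[0,0,3],[0,0,0]],[[0,0,0],[0,0,0]],[[0,0,0],[0,0,0]]]'
python3 -m inch '[[[0,0,1],[0,0,0]],[[0,0,1],[0,0,0]],[[0,0,1],[0,0,0]],[[0,0,1],[0,0,0]],[[0,0,0],[0,0,0]],[[0,0,0],[0,0,0]],[[0,0,0],[0,0,0]],[[0,0,0],[0,0,0]],[[0,0,0],[0,0,0]],[[0,0,0],[0,0,0]]]'
```

```text
time: 8.4
position: [0.471, 0.0689, 0.0622]
tool_rot: [-0.157, -3.135, 0.002]
ft_force: [-4.9, -0.7, 7.6]
grip_width: 0.005
time: 9.4
position: [0.4711, 0.0689, 0.0615]
tool_rot: [-0.157, -3.135, 0.002]
ft_force: [-15.2, -1.4, 33.4]
grip_width: 0.006
```

```bash
python3 -m inch '[[[0,0,-10],[0,0,0]],[[0,0,-15],[0,0,0]],[[0,0,-10],[0,0,0]],[[-10,-15,0],[0,0,0]],[[-9,-15,0],[0,0,0]],[[0,-15,0],[0,0,0]],[[0,-5,0],[0,0,0]],[[0,0,0],[0,0,0]],[[0,0,0],[0,0,0]],[[0,0,0],[0,0,0]]]'
python3 - <<'E'
from h import *
from bench import optics
import cv2
goto(RND,.05)
s=optics.get_image("scene")
b=cv2.resize(s["image"][210:300,200:300,::-1],(660,594),interpolation=cv2.INTER_CUBIC);cv2.imwrite("pics/c3.png",b)
E
```

```text
time: 10.4
position: [0.4854, 0.018, 0.0925]
tool_rot: [-0.155, -3.136, 0.001]
ft_force: [0.7, -0.8, 0.3]
grip_width: 0.004
t 10.4 p [0.4854 0.018  0.0925] x [-0.995  0.099  0.002] y [ 0.099  0.995 -0.001] z [-0.002 -0.001 -1.   ] q [-0.01  0.11 -0.09  2.02  0.01  1.02  1.37] F [ 0.7 -0.8  0.3] 0.004403002767899465
shift mm now-frame [ 0.6 -0.5 25.5] after-turn frame [ 0.6 -0.5 25.5] turn deg [-0.05 -0.09  0.36]
```

View pics/c3.png

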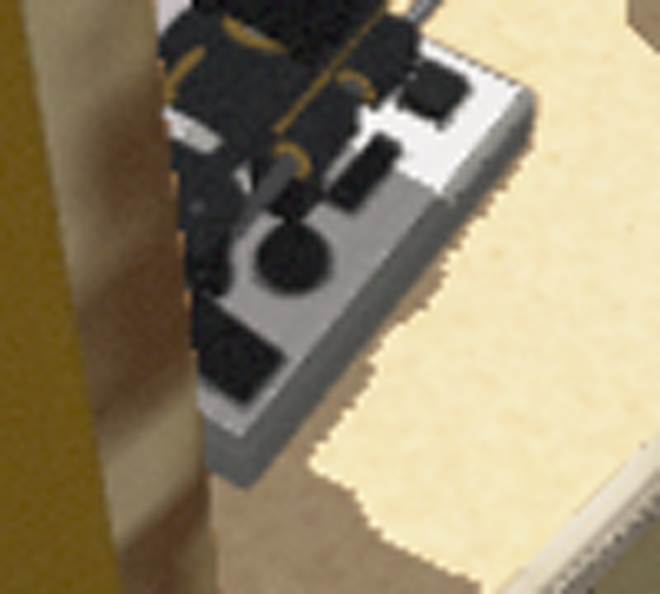

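```bash
python3 -m inch '[[[0.6,-0.5,8],[0,0,0]],[[0,0,12],[0,0,0]],[[0,0,5],[0,0,0]],[[0,0,3],[0,0,0]],[[0,0,3],[0,0,0]],[[0,0,3],[0,0,0]],[[0,0,3],[0,0,0]],[[0,0,2],[0,0,0]],[[0,0,1],[0,0,0]],[[0,0,0],[0,0,0]]]'
python3 -m inch '[[[0,0,1],[0,0,0]],[[0,0,0.5],[0,0,0]],[[0,0,0],[0,0,0]],[[0,0,0],[0,0,0]],[[0,0,0],[0,0,0]],[[0,0,0],[0,0,0]],[[0,0,0],[0,0,0]],[[0,0,0],[0,0,0]],[[0,0,0],[0,0,0]],[[0,0,0],[0,0,0]]]'
```

```text
time: 11.45
position: [0.4847, 0.0166, 0.0552]
tool_rot: [-0.157, -3.135, 0.002]
ft_force: [-10.1, -0.1, 22.9]
grip_width: 0.009
time: 12.45
position: [0.4847, 0.0166, 0.0551]
tool_rot: [-0.157, -3.135, 0.002]
ft_force: [-13.6, -1.0, 33.2]
grip_width: 0.011
```

```bash
python3 -m inch '[[[0,0,-10],[0,0,0]],[[0,0,-15],[0,0,0]],[[0,0,-10],[0,0,0]],[[0,-15,0],[0,0,0]],[[0,-15,0],[0,0,0]],[[0,-15,0],[0,0,0]],[[0,-4,0],[0,0,0]],[[0,0,0],[0,0,0]],[[0,0,0],[0,0,0]],[[0,0,0],[0,0,0]]]'
python3 - <<'E'
from h import *
goto(BAR,.05)
E
```

```text
time: 13.45
position: [0.48, -0.0312, 0.0861]
tool_rot: [-0.155, -3.136, 0.001]
ft_force: [0.7, 0.1, 0.2]
grip_width: 0.011
t 13.45 p [ 0.48   -0.0312  0.0861] x [-0.995  0.099  0.002] y [ 0.099  0.995 -0.001] z [-0.002 -0.001 -1.   ] q [ 0.05  0.11 -0.05  2.03  0.01  1.    1.48] F [0.7 0.1 0.2] 0.011352943554896853
shift mm now-frame [-0.2 -0.4 19.1] after-turn frame [-0.1 -0.4 19.1] turn deg [-0.05 -0.09  0.36]
```

```bash
python3 -m inch '[[[0,0,6],[0,0,0]],[[0,0,8],[0,0,0]],[[0,0,5],[0,0,0]],[[0,0,3],[0,0,0]],[[0,0,3],[0,0,0]],[[0,0,3],[0,0,0]],[[0,0,3],[0,0,0]],[[0,0,2],[0,0,0]],[[0,0,1],[0,0,0]],[[0,0,0],[0,0,0]]]'
python3 -m inch '[[[0,0,1],[0,0,0]],[[0,0,0.5],[0,0,0]],[[0,0,0],[0,0,0]],[[0,0,0],[0,0,0]],[[0,0,0],[0,0,0]],[[0,0,0],[0,0,0]],[[0,0,0],[0,0,0]],[[0,0,0],[0,0,0]],[[0,0,0],[0,0,0]],[[0,0,0],[0,0,0]]]'
python3 -m inch '[[[0,0,-10],[0,0,0]],[[0,0,-15],[0,0,0]],[[0,0,-20],[0,0,0]],[[0,0,-25],[0,0,0]],[[5,0,-25],[0,0,0]],[[10,-10,-25],[0,0,0]],[[10,-20,-20],[0,0,0]],[[10,-20,-10],[0,0,0]],[[0,-20,0],[0,0,0]],[[0,0,0],[0,0,0]]]'
python3 - <<'E'
from h import *
from bench import optics
import cv2
st()
o=optics.get_image("top");s=optics.get_image("scene")
a=cv2.resize(o["image"][120:240,140:300,::-1],(800,600),interpolation=cv2.INTER_CUBIC);cv2.imwrite("pics/f1.png",a)
b=cv2.resize(s["image"][210:300,200:300,::-1],(660,594),interpolation=cv2.INTER_CUBIC);cv2.imwrite("pics/f2.png",b)
E
```

```text
time: 14.45
position: [0.4797, -0.0322, 0.0551]
tool_rot: [-0.157, -3.135, 0.002]
ft_force: [-11.1, 0.3, 27.4]
grip_width: 0.007
time: 15.45
position: [0.4798, -0.0321, 0.055]
tool_rot: [-0.158, -3.135, 0.002]
ft_force: [-15.1, 1.4, 36.4]
grip_width: 0.006
time: 16.45
position: [0.4382, -0.101, 0.2012]
tool_rot: [0.164, 3.137, -0.004]
ft_force: [0.7, -0.1, -0.2]
grip_width: 0.005
t 16.45 p [ 0.4382 -0.101   0.2012] x [-0.995  0.105 -0.   ] y [ 0.105  0.995 -0.002] z [ 0.    -0.002 -1.   ] q [ 0.13 -0.08  0.03  1.98  0.01  1.25  1.63] F [ 0.7 -0.1 -0.2] 0.00469273456121383
```

View pics/f1.png

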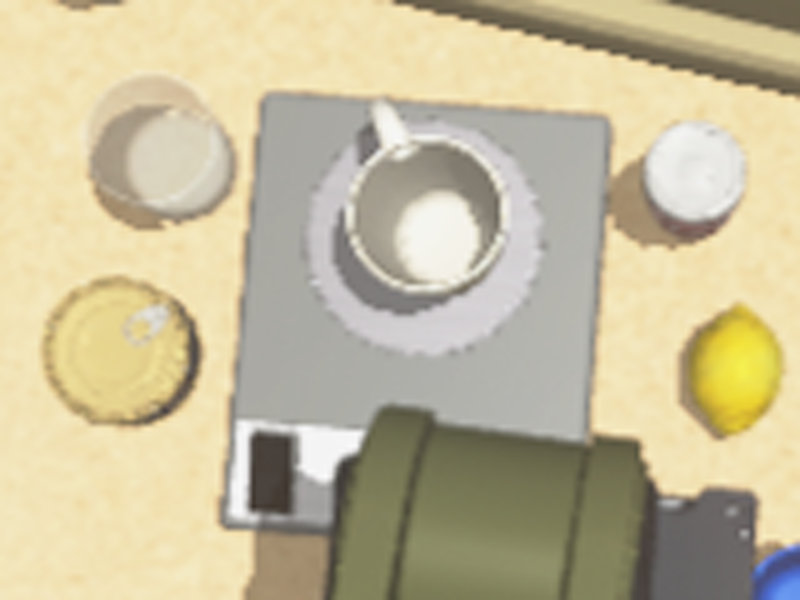

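View pics/f2.png

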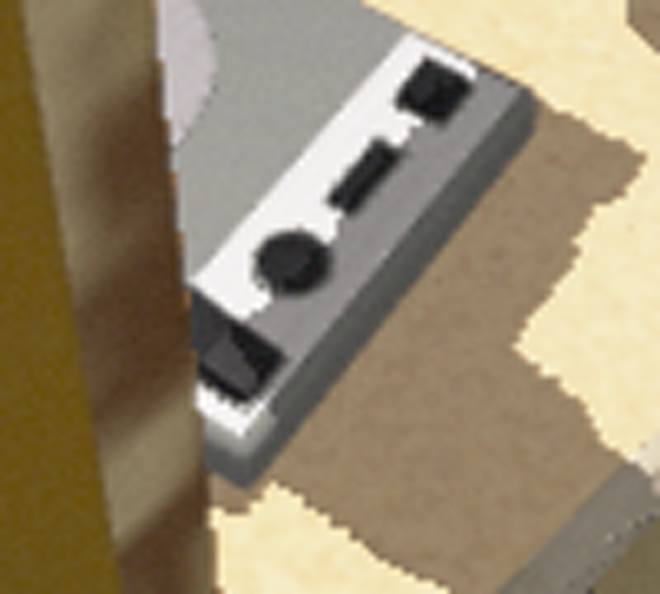

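```bash
python3 - <<'E'
from bench import optics
import cv2,pickle
a=pickle.load(open("cams.pkl","rb"))["scene"]["image"];b=optics.get_image("scene")["image"]
cv2.imwrite("pics/cmp.png",cv2.hconcat([cv2.resize(cv2.convertScaleAbs(i[212:288,225:285,::-1],alpha=1.6),(390,494),interpolation=cv2.INTER_CUBIC) for i in(a,b)]))
E
```

```text
(no output)
```

View pics/cmp.png

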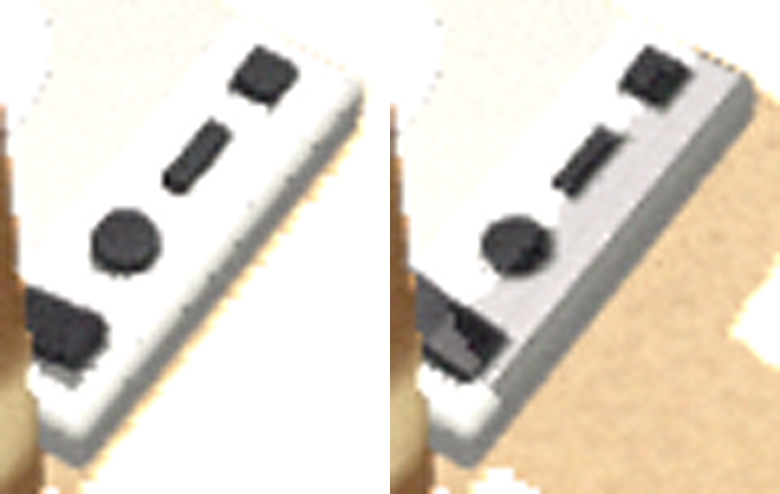

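The comparison shows the rocker's robot-side end was raised, with a shadow under it, at about (70,345). It is now down, at about (465,370). The round and bar keys sit lower, and the square key is unchanged. The hand is clear, so I'm handing in.

```bash
python3 -c "from bench import close_job;print(close_job())"
```

```text
the job is handed in; nothing more can be done
None
```

The job is handed in. The rocker is tipped on, then the round key and after that the bar key were pressed fully in, all with the closed fingertips. It took about 16.6 s of the 42 s, and no verdict was reported.

- **Presses:** The rocker met its stop at 33 N. The round key stopped with the fingertips at 38.1 mm and the bar key at 38.0 mm, matching the 38 mm given for fully in. The highest force I read was about 39 N in total, on the fingertips during the bar press.
- **Getting there:** The hand started inside an opening at the left. I pulled it back toward the base, turned it and swung it past the jamb. The force readings at the end of each move showed no contact.
- **Last checks:** A before/after picture shows the rocker's robot-side end down, the round and bar keys in, and the square key still up. The mug, tin, glass, jar and lemon look where they were, judged by eye. The hand finished about 18 cm above the worktop, touching nothing.
- **Less certain:** The rocker's exact tilt was judged only from the stop force and the picture. I viewed 12 pictures, two over the budget of 10.

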